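# Press the block under the ratchet hold-down

### The job

A pale wooden block has been glued and must be held while it sets. Bring the lever of the hold-down that has the block under its foot fully down, pressing the red release button in its grip while you swing it, so that it stays down and its rubber foot presses on the block; then let go. Leave the block where it lies and the other hold-down's lever up.

Things in the scene. Friction and masses are not known exactly. Their poses are not given: they have to be found in the camera images.
- press_button_top (a point): Top centre of the red button (48 x 24 mm, low ridge across each end) on the black grip of the blue hold-down over the block. x: along the lever, grip to pivot; z: out of the button, away from the grip; y: along the level pivot axis, which lies 235 mm along x, -28 mm along z from here, 85 mm above the bench. It slides 8 mm into the grip (spring, 4 N) and stays 5 mm proud; 31 mm grip.
- press_lever (a joint): Angle, rad, of that hold-down's lever: 0 raised 34 deg, grip towards the robot (starts within 0.01); grows going down; 0.60 fully down, level, stop at 0.605. A pawl blocks it unless the button is over 6 mm in (notches every 0.20; it locks in the last when let go). Stiff: pushing about 8 N down on the button holds that in and swings the lever, which stays where it is left.
- spare_lever (a joint): The same angle for the other hold-down: identical (blue, red button, fixed to the bench), but nothing lies under its foot; raised, its grip's end is 0.27 m above the bench. It stands 0.26 to 0.6 m to the left or right of the first; either may be the left one. Stays up, near 0.
- workpiece_center (a point): Centre (half-way up) of the pale wooden block, 86 x 190 x 38 mm, loose on the bench, long side (y) across the lever, below the round rubber foot (30 mm). The foot sits under the lever 120 mm from the pivot; it is sprung and meets the block about 0.04 rad before the lever is fully down.

How it is judged:
By the outcome, as a careful person would: the job done as asked, in the order asked, and still so for the second after the job is handed in, with the robot touching nothing.
It also fails if it takes over 35 s, if anything falls off the work surface, if the arm or the gripper's body presses on something with over 40 N, if the wrist force passes 120 N, or if a joint passes its speed limit or range.

### The arm

A 6-joint arm with a two-finger parallel gripper is mounted at the origin on a cart in front of the work surface, level with it; the furniture and walls round the work are solid. World frame = base frame: x ahead of the robot, y to its left, z up, the work surface at z = 0. Lengths are in m, angles in rad, forces in N, time in s.
With the tool pointing down it reaches from about 0.3 to 0.775 m from the base axis. Payload 14.6 kg.
Tool frame: the origin (TCP) lies midway between the tips of the shut fingers; the grasp point (between the pads) lies 19 mm behind it; z points along the fingers, y is the direction in which the jaws open and shut (so a half turn about z gives the same grasp; the last joint's range is limited). The gripper opens to 85 mm and grips with 20 to 120 N. Pads are 22 mm wide; open, the fingers measure 114 mm over their backs; the gripper's body (76 mm by 85 mm) begins 54 mm behind the grasp point. The pads swing forward as they close: fully open they stand 13 mm farther back than shut.
Start: joints at [-1.31, 0.3, 1.521, -0, 1.321, -0.067], TCP at [0.177, -0.521, 0.197] pointing down, gripper open.
Joint ranges: [-3.03, 3.03], [-0.79, 2.21], [0.23, 2.52], [-1.04, 4.18], [0, 3.07], [-2.55, 2.55]. Speed limits (rad/s): [2.22, 2.22, 2.57, 3.14, 3.14, 3.14].

### API

Orientations are given as a rotation vector (axis times angle).
In Python, from rig import env gives the robot as it stands.
- The arm moves only by the shell command python3 -m crank 'ROWS' [FORCE]. ROWS is JSON, a list of rows, each an object of numbers: "gripper": the closure, from 0 (fully open) to 1 (shut); "dx", "dy", "dz": the shift along the world's x, y, z in m; "spin": the turn about the world's z in degrees. In form: [{"gripper": .., "dx": .., "dy": .., "dz": .., "spin": ..}, ...]. A call has exactly 8 rows; each row is the pose to reach, as a shift and turn from the pose commanded when the call began; what a row does not reach only later rows make up. A row lasts 1/8 s, in which the tool goes at most 62.5 mm and 10.7 degrees, less where a joint would pass 70% of its speed; a pose out of reach is approached as far as the arm can. A call with a gripper value outside its range is refused whole. The fingers move at their own pace and stop on an object; FORCE is the grip in N (left out, the last holds). Time passes only in rows, so rows that repeat a pose let the fingers close, or fill a call up. It gives the time, the measured TCP pose, the force and the opening at its end, in the units of the state.
- env.get_obs(): the state, without advancing time (a new reading comes with each control period).
- env.snapshot(name): name is "scene" or "top" or "wrist"; returns a dict with "img" (400x640x3 uint8, blue, green, red), "depth" (400x640 float32, m along the optical axis (not along the pixel's ray), 0 where there is no reading), "camera_matrix" (3x3 intrinsics, pixels), "dist_coeffs" ([k1, k2, p1, p2, k3] as OpenCV has them; the pictures are not rectified), "world_from_camera" (4x4, takes a point from camera to world coordinates). Camera axes: x right, y up, looking along -z (the intrinsics and any distortion apply to the point x, -y, -z); pixel columns grow to the right and rows downward; lengths in m; the calibration is good to about 2 mm. A picture is of the moment at which its call begins.
- env.hand_in(): hands the job in, once; it reports no verdict.
The state is a dict: "time": time; "q": joint angles; "dq": joint speeds; "joint_torque": joint torques, N m; "position": TCP position; "tool_rot": TCP orientation; "wrist_force": force on the tool from outside, world axes, zero at the start; "ft_torque": the same for the moment, N m; "opening": opening from 0.0 (shut) to 1.0 (fully open).
Only numpy, scipy, OpenCV 4.12 (cv2) and the standard library are available. Lean on these libraries where they do the work, as an engineer would, in place of code of your own. Each camera call takes 0.05 s, during which the arm holds its last target. There are 200 camera calls.

## Working session

There is one attempt and no reset: what is moved stays moved. The work goes in short steps, Python scripts to look and compute and a shell command to move; the robot and the scene stay as the last step left them, time stands still between calls to the robot, and variables do not carry over. Pictures are saved under pics/ and viewed, on a budget of 10 in all, crops included, one or two more only if the job needs it, and the job is handed in when it is done.

```bash
ls; mkdir -p pics; python3 - <<'E'
from rig import env
import cv2,numpy as np
o=env.get_obs();print({k:np.round(v,3).tolist() for k,v in o.items()})
for n in("scene","top"):
    s=env.snapshot(n);np.savez("%s0.npz"%n,**s);cv2.imwrite("pics/%s0.png"%n,s["img"])
    print(n,s["camera_matrix"].round(1).tolist(),np.round(s["dist_coeffs"],3),s["world_from_camera"].round(3).tolist())
a=cv2.imread("pics/scene0.png");b=cv2.imread("pics/top0.png")
cv2.imwrite("pics/both0.png",cv2.resize(np.vstack([a,b]),(480,600)))
E
```

```text
pics
{'time': 0.0, 'q': [-1.31, 0.3, 1.522, -0.0, 1.321, -0.067], 'dq': [0.001, -0.0, -0.0, 0.001, 0.0, -0.001], 'joint_torque': [0.003, -54.35, -36.179, 0.0, 0.004, 0.0], 'position': [0.177, -0.52, 0.197], 'tool_rot': [-3.098, -0.512, 0.0], 'wrist_force': [0.547, -0.545, -0.315], 'ft_torque': [-0.04, -0.015, -0.034], 'opening': 1.0}
scene [[466.8, 0.0, 323.5], [0.0, 466.8, 203.5], [0.0, 0.0, 1.0]] [-0.062  0.     0.     0.     0.   ] [[-0.855, 0.357, -0.376, 0.183], [-0.518, -0.592, 0.618, 0.705], [-0.002, 0.723, 0.691, 0.958], [0.0, 0.0, 0.0, 1.0]]
top [[411.5, 0.0, 325.9], [0.0, 411.5, 197.8], [0.0, 0.0, 1.0]] [-0.005  0.     0.     0.     0.   ] [[-0.007, 0.989, -0.147, 0.48], [-1.0, -0.01, -0.017, -0.046], [-0.018, 0.147, 0.989, 1.231], [0.0, 0.0, 0.0, 1.0]]
```

View pics/scene0.png

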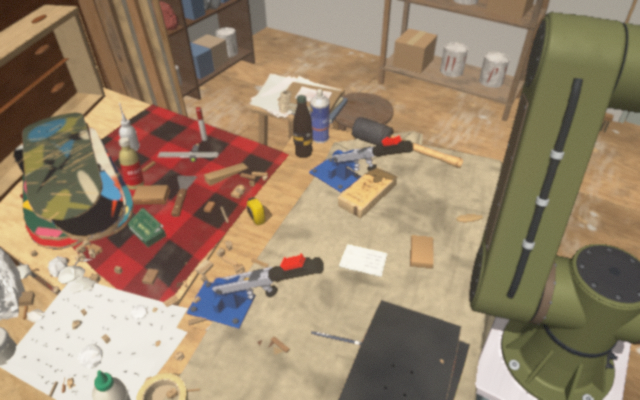

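View pics/top0.png

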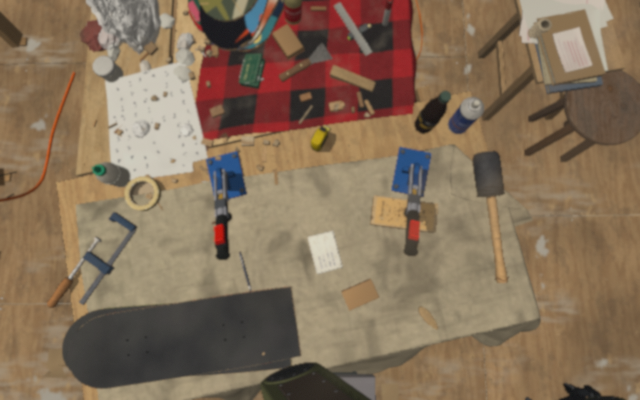

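The block lies under the right-hand hold-down: its button is at top (413,227) and scene (388,142), and the block at top (400,212). The spare is on the left, at top (220,232). Next I'll measure the right one.

```bash
cat > h.py <<'E'
import numpy as np,cv2
def pts(s,m):
    v,u=np.nonzero(m&(s["depth"]>0));d=s["depth"][v,u]
    p=cv2.undistortPoints(np.c_[u,v].astype(np.float32)[:,None],s["camera_matrix"],s["dist_coeffs"])[:,0]
    c=np.c_[p[:,0]*d,-p[:,1]*d,-d];T=s["world_from_camera"];return c@T[:3,:3].T+T[:3,3]
def ray(s,uv):
    p=cv2.undistortPoints(np.float32([[uv]]),s["camera_matrix"],s["dist_coeffs"])[0,0]
    T=s["world_from_camera"];return T[:3,3],T[:3,:3]@np.array([p[0],-p[1],-1])
def tri(a,b):
    (o1,d1),(o2,d2)=a,b;t=np.linalg.lstsq(np.c_[d1,-d2],o2-o1,rcond=None)[0]
    return (o1+t[0]*d1+o2+t[1]*d2)/2,np.linalg.norm(o1+t[0]*d1-o2-t[1]*d2)
def red(im):
    h=cv2.cvtColor(im,cv2.COLOR_BGR2HSV);return ((h[...,0]<8)|(h[...,0]>172))&(h[...,1]>150)&(h[...,2]>90)
def blue(im):
    h=cv2.cvtColor(im,cv2.COLOR_BGR2HSV);return (abs(h[...,0].astype(int)-110)<12)&(h[...,1]>130)&(h[...,2]>50)
def box(m,u0,v0,u1,v1):
    k=np.zeros_like(m);k[v0:v1,u0:u1]=m[v0:v1,u0:u1];return k
E
python3 - <<'E'
from h import *
S={n:dict(np.load(n+"0.npz")) for n in("scene","top")}
B={"scene":((370,125,420,165),(300,140,385,195)),"top":((395,200,430,245),(385,140,440,205))}
cen={}
for n,s in S.items():
    m=box(red(s["img"]),*B[n][0]);v,u=np.nonzero(m);cen[n]=(u.mean(),v.mean());P=pts(s,m)
    r=cv2.minAreaRect(np.c_[u,v].astype(np.float32))
    print(n,"red",m.sum(),np.round(cen[n],1),r,np.median(P,0).round(4))
    c=P.mean(0);w,V=np.linalg.eigh(np.cov((P-c).T));print(" axis",V[:,2].round(3),np.sqrt(w).round(4))
    b=box(blue(s["img"]),*B[n][1]);Q=pts(s,b);print(" blue",b.sum(),np.median(Q,0).round(3),np.percentile(Q,[2,98],0).round(3).tolist())
    v,u=np.nonzero(b);r=cv2.minAreaRect(np.c_[u,v].astype(np.float32));print(r)
    cr=s["img"][B[n][1][1]-20:B[n][0][3]+40,B[n][1][0]-20:B[n][0][2]+40];cv2.imwrite("pics/c_%s.png"%n,cv2.resize(cr,None,fx=3.5,fy=3.5,interpolation=cv2.INTER_CUBIC));print(cr.shape,B[n][1])
print(tri(ray(S["scene"],cen["scene"]),ray(S["top"],cen["top"])))
s=S["top"];h=cv2.cvtColor(s["img"],cv2.COLOR_BGR2HSV)
m=box((abs(h[...,0].astype(int)-17)<7)&(h[...,1]>100)&(h[...,2]>120),365,190,445,240);v,u=np.nonzero(m);print(cv2.minAreaRect(np.c_[u,v].astype(np.float32)),pts(s,m).mean(0))
E
cd pics; python3 -c "
import cv2,numpy as np
a=cv2.imread('c_scene.png');b=cv2.imread('c_top.png');print(a.shape,b.shape)
H=max(a.shape[0],b.shape[0]);f=lambda i:cv2.copyMakeBorder(i,0,H-i.shape[0],0,0,0)
c=np.hstack([f(a),f(b)]);k=min(800/c.shape[1],600/c.shape[0]);cv2.imwrite('c.png',cv2.resize(c,None,fx=k,fy=k));print(k)"
```

```text
scene red 145 [390.9 140.7] ((391.42626953125, 140.6885223388672), (8.3292875289917, 19.19357681274414), 84.80557250976562) [ 0.5463 -0.2297  0.2385]
 axis [-0.371  0.73   0.574] [0.0056 0.0128 0.0723]
 blue 351 [ 0.75  -0.262  0.009] [[0.678, -0.314, 0.004], [0.798, -0.231, 0.044]]
((335.3192443847656, 173.6961669921875), (32.18802261352539, 32.451141357421875), 52.12501525878906)
(85, 180, 3) (300, 140, 385, 195)
top red 187 [413.5 229.5] ((413.0, 229.5), (19.0, 10.0), 90.0) [ 0.5475 -0.2377  0.2424]
 axis [-0.829  0.194  0.525] [0.0035 0.0067 0.0162]
 blue 760 [ 0.757 -0.267  0.011] [[0.686, -0.33, 0.005], [0.803, -0.234, 0.108]]
((411.0213623046875, 171.38873291015625), (30.177812576293945, 42.226280212402344), 10.885527610778809)
(165, 105, 3) (385, 140, 440, 205)
(array([ 0.54951214, -0.23983374,  0.23171644]), np.float64(0.00046770886695522484))
((403.7118225097656, 208.1615753173828), (61.45612716674805, 38.98829650878906), 7.594643592834473) [ 0.6106033  -0.23326224  0.04110143]
(298, 630, 3) (578, 368, 3)
0.8016032064128257
```

View pics/c.png

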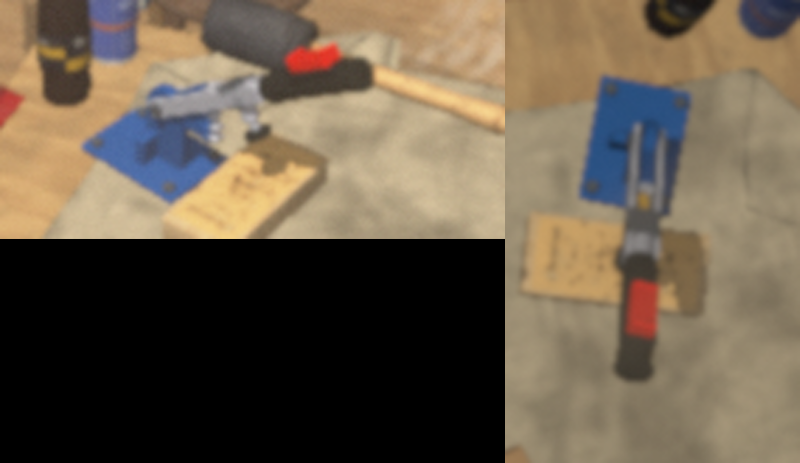

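The crop confirms the block under the right-hand foot, and the lever heading is about -8° in yaw. I'll shut the fingers, rise, and stop just before and above the button for a close look.

```bash
python3 -m crank '[{"gripper":1,"dx":0,"dy":0,"dz":0.06,"spin":0},{"gripper":1,"dx":0.02,"dy":0.02,"dz":0.11,"spin":-5},{"gripper":1,"dx":0.06,"dy":0.06,"dz":0.14,"spin":-10},{"gripper":1,"dx":0.1,"dy":0.1,"dz":0.16,"spin":-15},{"gripper":1,"dx":0.14,"dy":0.14,"dz":0.16,"spin":-20},{"gripper":1,"dx":0.18,"dy":0.18,"dz":0.16,"spin":-25},{"gripper":1,"dx":0.22,"dy":0.22,"dz":0.16,"spin":-27},{"gripper":1,"dx":0.26,"dy":0.26,"dz":0.16,"spin":-27}]'
python3 - <<'E'
from rig import env
from h import *
s=env.snapshot("wrist");np.savez("w1.npz",**s);cv2.imwrite("pics/w1.png",s["img"]);print(s["world_from_camera"].round(3).tolist())
S=dict(np.load("top0.npz"))
for c in [(600,78),(690,92),(582,197)]:   # plate corners in crop (x0=505) -> px
    u=((c[0]-505)/3.5/.8016+365, c[1]/3.5/.8016+120);o,d=ray(S,u);t=(.006-o[2])/d[2];print(np.round(u,1),(o+t*d).round(4))
E
```

```text
time: 1.1
position: [0.4381, -0.2591, 0.3572]
tool_rot: [-3.133, 0.226, 0.0]
wrist_force: [0.6, -1.7, -0.8]
opening: 0.003
[[-0.143, 0.943, 0.301, 0.516], [-0.99, -0.136, -0.044, -0.27], [-0.0, -0.305, 0.952, 0.533], [0.0, 0.0, 0.0, 1.0]]
[398.9 147.8] [ 0.8148 -0.2487  0.006 ]
[430.9 152.8] [ 0.798  -0.3456  0.006 ]
[392.4 190.2] [ 0.6836 -0.2251  0.006 ]
```

View pics/w1.png

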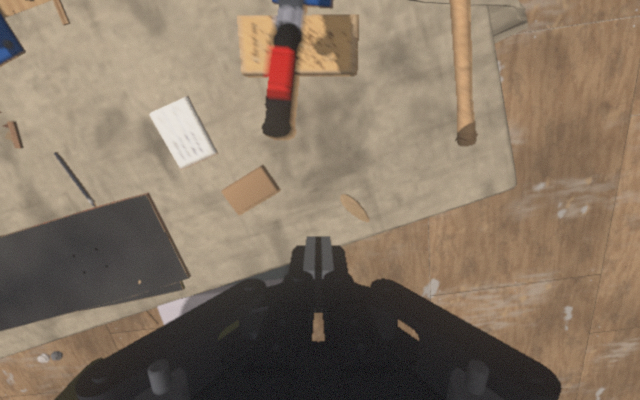

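The wrist view shows the red button at about (282,72), with the grip end at (277,130) and the fingertips at (318,240). Next I'll refine the button's position from several views.

```bash
python3 - <<'E'
from h import *
w=dict(np.load("w1.npz"));t=dict(np.load("top0.npz"));s=dict(np.load("scene0.npz"))
m=box(red(w["img"]),240,30,320,115);v,u=np.nonzero(m);r=cv2.minAreaRect(np.c_[u,v].astype(np.float32));print(m.sum(),u.mean(),v.mean(),r)
P=pts(w,m);print(np.median(P,0).round(4))
A=ray(w,(u.mean(),v.mean()));print(tri(A,ray(t,(413.5,229.5))),tri(A,ray(s,(390.9,140.7))))
for z in(.225,.235,.24):
  print(z,[(o+(z-o[2])/d[2]*d).round(4) for o,d in(A,ray(t,(413.5,229.5)),ray(s,(390.9,140.7)))])
# long-axis ends of mask -> heading, ends placed on the tilted button (+-24mm: dz +-13)
for vv,z in((v.min()+3,.228),(v.max()-3,.250)):
  o,d=ray(w,(u[abs(v-vv)<2].mean(),vv));print((o+(z-o[2])/d[2]*d).round(4))
E
```

```text
1248 280.28685897435895 71.86057692307692 ((279.1441345214844, 71.9192123413086), (27.225723266601562, 52.667236328125), 7.594643592834473)
[ 0.5523 -0.2386  0.2397]
(array([ 0.55023264, -0.23847229,  0.24022823]), np.float64(0.0030003626756492366)) (array([ 0.55104961, -0.23836043,  0.23271991]), np.float64(0.0032700578119551752))
0.225 [array([ 0.5536, -0.2371,  0.225 ]), array([ 0.5498, -0.2411,  0.225 ]), array([ 0.5533, -0.2485,  0.225 ])]
0.235 [array([ 0.5524, -0.2382,  0.235 ]), array([ 0.5491, -0.2392,  0.235 ]), array([ 0.5482, -0.2355,  0.235 ])]
0.24 [array([ 0.5517, -0.2387,  0.24  ]), array([ 0.5488, -0.2382,  0.24  ]), array([ 0.5457, -0.229 ,  0.24  ])]
[ 0.5735 -0.2419  0.228 ]
[ 0.5299 -0.2341  0.25  ]
```

```bash
python3 -m crank '[{"gripper":1,"dx":0.05,"dy":0.01,"dz":0,"spin":-2},{"gripper":1,"dx":0.1,"dy":0.02,"dz":0,"spin":-2},{"gripper":1,"dx":0.115,"dy":0.021,"dz":-0.02,"spin":-2},{"gripper":1,"dx":0.115,"dy":0.021,"dz":-0.05,"spin":-2},{"gripper":1,"dx":0.115,"dy":0.021,"dz":-0.08,"spin":-2},{"gripper":1,"dx":0.115,"dy":0.021,"dz":-0.095,"spin":-2},{"gripper":1,"dx":0.115,"dy":0.021,"dz":-0.1,"spin":-2},{"gripper":1,"dx":0.115,"dy":0.021,"dz":-0.1,"spin":-2}]'
python3 - <<'E'
from rig import env
from h import *
s=env.snapshot("wrist");np.savez("w2.npz",**s);cv2.imwrite("pics/w2.png",s["img"])
E
```

```text
time: 2.15
position: [0.5521, -0.2399, 0.258]
tool_rot: [3.129, -0.28, 0.001]
wrist_force: [-0.2, -0.1, 0.5]
opening: 0.002
```

View pics/w2.png

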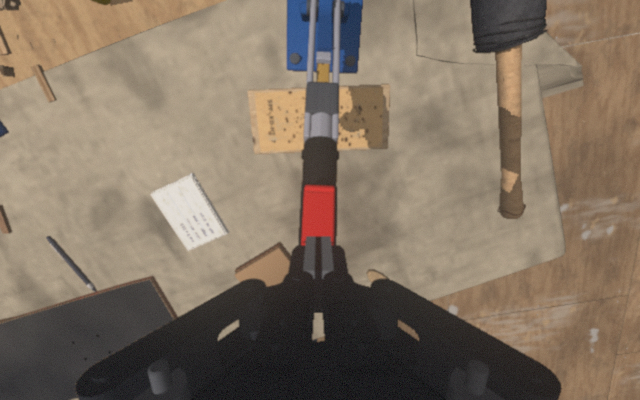

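The tips are centred and aligned over the button (button at (318,215), tips at (318,240)). I'll press it in and begin the swing gently.

```bash
python3 -m crank '[{"gripper":1,"dx":0,"dy":0.001,"dz":-0.01,"spin":0},{"gripper":1,"dx":0,"dy":0.001,"dz":-0.016,"spin":0},{"gripper":1,"dx":0,"dy":0.001,"dz":-0.02,"spin":0},{"gripper":1,"dx":0,"dy":0.001,"dz":-0.023,"spin":0},{"gripper":1,"dx":-0.002,"dy":0.001,"dz":-0.027,"spin":0},{"gripper":1,"dx":-0.004,"dy":0.002,"dz":-0.031,"spin":0},{"gripper":1,"dx":-0.006,"dy":0.002,"dz":-0.034,"spin":0},{"gripper":1,"dx":-0.007,"dy":0.002,"dz":-0.036,"spin":0}]'
python3 - <<'E'
from rig import env
from h import *
s=env.snapshot("wrist");cv2.imwrite("pics/w3.png",s["img"]);s=env.snapshot("scene");cv2.imwrite("pics/w3s.png",s["img"])
a=cv2.imread("pics/w3.png")[100:300,220:420];b=s["img"][90:290,280:480];cv2.imwrite("pics/w3c.png",cv2.resize(np.hstack([a,b]),None,fx=2,fy=2))
E
```

```text
time: 3.2
position: [0.5449, -0.2377, 0.2213]
tool_rot: [-3.129, 0.28, 0.0]
wrist_force: [-0.9, -0.4, 0.7]
opening: -0.0
```

View pics/w3c.png

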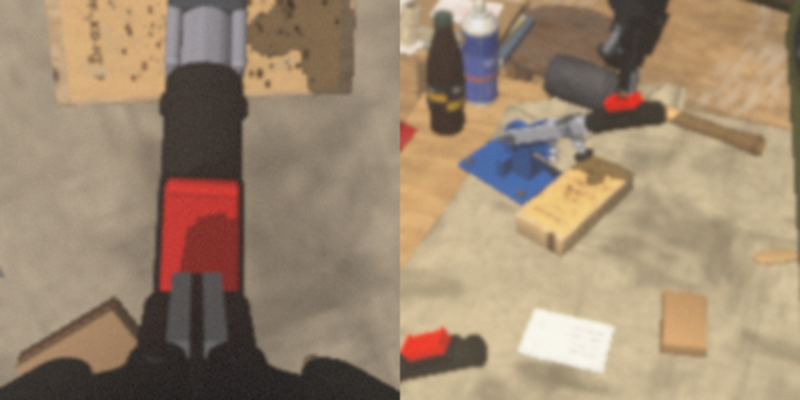

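```bash
python3 - <<'E'
from rig import env
from h import *
print({k:np.round(env.get_obs()[k],3) for k in("position","wrist_force")})
for n,b in(("wrist",(280,150,360,260)),("top",(390,190,440,250))):
    s=env.snapshot(n);np.savez(n+"4.npz",**s)
    m=box(red(s["img"]),*b);P=pts(s,cv2.erode(m.astype(np.uint8),np.ones((3,3)))>0)
    print(n,m.sum(),np.median(P,0).round(4),np.percentile(P,[3,97],0).round(4).tolist())
    if n=="wrist":
        A=np.c_[P[:,:2],np.ones(len(P))];k=abs(P[:,2]-np.median(P[:,2]))<.03
        print(np.linalg.lstsq(A[k],P[k,2],rcond=None)[0])
        for v in range(150,260,8):
            i=s["depth"][v,310:328];Q=pts(s,box(np.ones(m.shape,bool),314,v,322,v+1));print(v,np.median(Q,0).round(4),s["img"][v,318])
E
```

```text
{'position': array([ 0.545, -0.238,  0.221]), 'wrist_force': array([ 0.187, -0.11 , -0.039])}
wrist 1883 [ 0.5596 -0.2414  0.2348] [[0.5474, -0.2521, 0.2293], [0.5724, -0.2296, 0.2431]]
[-0.54714892  0.12548783  0.57179935]
150 [ 0.5927 -0.2452  0.1957] [49 56 68]
158 [ 0.5878 -0.2448  0.2002] [50 55 66]
166 [ 0.5827 -0.2438  0.2035] [56 63 70]
174 [ 0.5779 -0.243   0.207 ] [56 59 68]
182 [ 0.5732 -0.2421  0.2101] [54 59 68]
190 [ 0.5732 -0.2422  0.2294] [ 43  52 149]
198 [ 0.5681 -0.2412  0.2297] [ 47  54 173]
206 [ 0.5637 -0.2404  0.232 ] [ 59  63 195]
214 [ 0.5595 -0.2397  0.235 ] [ 42  49 130]
222 [ 0.5553 -0.2389  0.2377] [ 47  53 130]
230 [ 0.5515 -0.2382  0.2407] [ 40  47 131]
238 [ 0.5562 -0.2392  0.2615] [44 47 56]
246 [ 0.5564 -0.2392  0.2706] [35 41 50]
254 [ 0.5566 -0.2392  0.2788] [36 37 50]Traceback (most recent call last):
  File "<stdin>", line 6, in <module>
  File "h.py", line 4, in pts
    p=cv2.undistortPoints(np.c_[u,v].astype(np.float32)[:,None],s["camera_matrix"],s["dist_coeffs"])[:,0]
      ~~~~~~~~~~~~~~~~~~~^^^^^^^^^^^^^^^^^^^^^^^^^^^^^^^^^^^^^^^^^^^^^^^^^^^^^^^^^^^^^^^^^^^^^^^^^^^
cv2.error: OpenCV(4.12.0) /io/opencv/modules/calib3d/src/undistort.dispatch.cpp:347: error: (-215:Assertion failed) CV_IS_MAT(_src) && CV_IS_MAT(_dst) && (_src->rows == 1 || _src->cols == 1) && (_dst->rows == 1 || _dst->cols == 1) && _src->cols + _src->rows - 1 == _dst->rows + _dst->cols - 1 && (CV_MAT_TYPE(_src->type) == CV_32FC2 || CV_MAT_TYPE(_src->type) == CV_64FC2) && (CV_MAT_TYPE(_dst->type) == CV_32FC2 || CV_MAT_TYPE(_dst->type) == CV_64FC2) in function 'cvUndistortPointsInternal'
```

```bash
python3 - <<'E'
from h import *
for f,p in(("w1",[.4381,-.2591,.3572]),("w2",[.5521,-.2399,.258]),("wrist4",[.545,-.238,.2213])):
    s=dict(np.load(f+".npz"));T=s["world_from_camera"]
    c=T[:3,:3].T@(np.array(p)-T[:3,3]);uv=cv2.projectPoints(np.array([[c[0],-c[1],-c[2]]]),np.zeros(3),np.zeros(3),s["camera_matrix"],s["dist_coeffs"])[0].ravel()
    print(f,"TCP px",uv.round(1),"depth",-c[2].round(4),"cam",T[:3,3].round(4))
    for v in range(225,300,6):
        q=[pts(s,box(s["depth"]>0,a,v,a+3,v+1)) for a in(310,324)]
        print(v,[ (x.mean(0)-p).round(4).tolist() if len(x) else None for x in q],s["img"][v,312])
E
```

```text
w1 TCP px [318.4 226.9] depth 0.1917 cam [ 0.5158 -0.2701  0.5334]
225 [[-0.1506, 0.0366, -0.3554], [-0.154, 0.0082, -0.3539]] [134 156 171]
231 [[-0.1638, 0.0386, -0.3552], [-0.1677, 0.0101, -0.3548]] [126 147 163]
237 [[0.0121, 0.0023, 0.0394], [0.011, -0.0051, 0.0392]] [ 93  98 101]
243 [[0.0119, 0.0021, 0.046], [0.0111, -0.005, 0.0463]] [86 89 92]
249 [[0.0119, 0.002, 0.0524], [0.0108, -0.0048, 0.0521]] [87 90 92]
255 [[0.0121, 0.0018, 0.0585], [0.0109, -0.0047, 0.0581]] [87 87 90]
261 [[0.0119, 0.0017, 0.0637], [0.011, -0.0046, 0.0637]] [85 88 91]
267 [[0.0119, 0.0016, 0.0687], [0.011, -0.0044, 0.0686]] [84 83 85]
273 [[0.0105, 0.0018, 0.0712], [0.0108, -0.0043, 0.0729]] [103 104 105]
279 [[0.0128, 0.0012, 0.0789], [0.0117, -0.0043, 0.0786]] [45 48 49]
285 [[0.0122, 0.0012, 0.0821], [0.0119, -0.0042, 0.0828]] [42 43 45]
291 [[0.0109, 0.0014, 0.0841], [0.0116, -0.0041, 0.0861]] [38 39 42]
297 [[0.0082, 0.0018, 0.0842], [0.0098, -0.0038, 0.0872]] [44 40 42]
w2 TCP px [318.4 226.9] depth 0.1917 cam [ 0.6293 -0.2535  0.4343]
225 [[-0.0037, 0.0062, -0.014], [-0.0062, -0.0038, -0.0155
[... 1113 characters left out ...]
] [78 78 88]
243 [[0.0122, 0.002, 0.0465], [0.0106, -0.005, 0.0458]] [81 82 87]
249 [[0.0119, 0.002, 0.0521], [0.0108, -0.0048, 0.0525]] [82 84 87]
255 [[0.0119, 0.0018, 0.0582], [0.0109, -0.0047, 0.0583]] [82 83 88]
261 [[0.012, 0.0016, 0.0637], [0.0105, -0.0045, 0.0631]] [83 82 86]
267 [[0.0122, 0.0015, 0.0691], [0.0107, -0.0044, 0.0684]] [80 79 83]
273 [[0.0105, 0.0018, 0.071], [0.0103, -0.0043, 0.0724]] [101  98 100]
279 [[0.0129, 0.0011, 0.0791], [0.0118, -0.0044, 0.0789]] [46 45 48]
285 [[0.0124, 0.0011, 0.0823], [0.0118, -0.0043, 0.0829]] [43 45 50]
291 [[0.0106, 0.0014, 0.0836], [0.0111, -0.0041, 0.0856]] [34 33 40]
297 [[0.0085, 0.0018, 0.0845], [0.0098, -0.0038, 0.0874]] [36 39 42]
```

Result: no force, and the button is still at z≈0.24. The wrist depth puts the physical fingertips about 36 mm above the reported TCP, so they haven't reached the button. I'll re-centre and go lower in small guarded steps.

```bash
python3 -m crank '[{"gripper":1,"dx":0.008,"dy":-0.001,"dz":0,"spin":0},{"gripper":1,"dx":0.008,"dy":-0.001,"dz":-0.004,"spin":0},{"gripper":1,"dx":0.008,"dy":-0.001,"dz":-0.008,"spin":0},{"gripper":1,"dx":0.008,"dy":-0.001,"dz":-0.012,"spin":0},{"gripper":1,"dx":0.008,"dy":-0.001,"dz":-0.014,"spin":0},{"gripper":1,"dx":0.008,"dy":-0.001,"dz":-0.016,"spin":0},{"gripper":1,"dx":0.008,"dy":-0.001,"dz":-0.017,"spin":0},{"gripper":1,"dx":0.008,"dy":-0.001,"dz":-0.017,"spin":0}]'
```

```text
time: 4.4
position: [0.5531, -0.2387, 0.2045]
tool_rot: [3.129, -0.28, 0.001]
wrist_force: [1.2, 0.4, 2.9]
opening: -0.005
```

Contact at 2.9 N. Now I'll press it in and follow the arc.

```bash
python3 -m crank '[{"gripper":1,"dx":0,"dy":0,"dz":-0.004,"spin":0},{"gripper":1,"dx":0,"dy":0,"dz":-0.008,"spin":0},{"gripper":1,"dx":-0.002,"dy":0,"dz":-0.012,"spin":0},{"gripper":1,"dx":-0.005,"dy":0.001,"dz":-0.016,"spin":0},{"gripper":1,"dx":-0.009,"dy":0.002,"dz":-0.021,"spin":0},{"gripper":1,"dx":-0.013,"dy":0.002,"dz":-0.026,"spin":0},{"gripper":1,"dx":-0.015,"dy":0.003,"dz":-0.029,"spin":0},{"gripper":1,"dx":-0.015,"dy":0.003,"dz":-0.029,"spin":0}]'
python3 - <<'E'
from rig import env
from h import *
s=env.snapshot("wrist");cv2.imwrite("pics/w5.png",s["img"]);np.savez("w5.npz",**s)
P=pts(s,cv2.erode(box(red(s["img"]),280,150,360,234).astype(np.uint8),np.ones((3,3)))>0)
print(np.median(P,0).round(4),np.percentile(P,[3,97],0).round(4).tolist(),env.get_obs()["wrist_force"].round(1))
A=np.c_[P[:,:2],np.ones(len(P))];c=np.linalg.lstsq(A,P[:,2],rcond=None)[0];print("slope deg",np.degrees(np.arctan(np.hypot(c[0],c[1]))))
t=env.snapshot("scene");cv2.imwrite("pics/w5c.png",cv2.resize(np.hstack([s["img"][100:300,220:420],t["img"][90:290,280:480]]),None,fx=2,fy=2))
E
```

```text
time: 5.4
position: [0.5381, -0.2358, 0.1751]
tool_rot: [3.129, -0.28, 0.0]
wrist_force: [3.8, -1.9, 1.8]
opening: -0.0
[ 0.5493 -0.2387  0.2014] [[0.5449, -0.2488, 0.1997], [0.5534, -0.2288, 0.2031]] [ 3.6 -1.7  1.9]
slope deg 14.57998517429969
```

View pics/w5c.png

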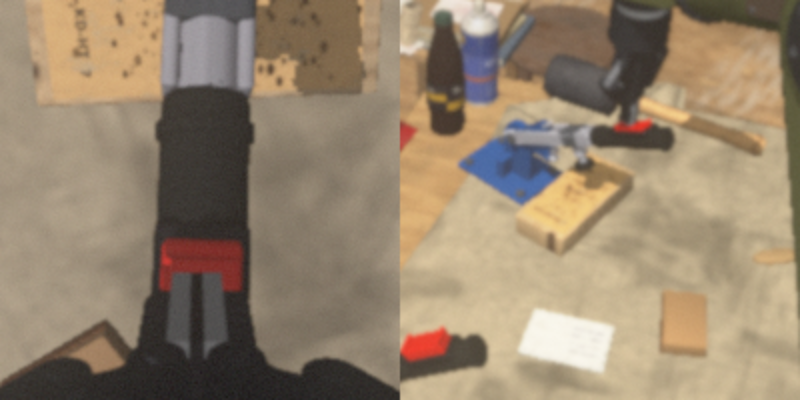

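The lever is swinging: about 27° left, with the tips centred on the pressed button at (195,270). I'll continue along the arc.

```bash
python3 -m crank '[{"gripper":1,"dx":-0.001,"dy":0,"dz":-0.006,"spin":0},{"gripper":1,"dx":-0.006,"dy":0.001,"dz":-0.013,"spin":0},{"gripper":1,"dx":-0.010,"dy":0.002,"dz":-0.020,"spin":0},{"gripper":1,"dx":-0.014,"dy":0.002,"dz":-0.028,"spin":0},{"gripper":1,"dx":-0.018,"dy":0.003,"dz":-0.037,"spin":0},{"gripper":1,"dx":-0.021,"dy":0.004,"dz":-0.046,"spin":0},{"gripper":1,"dx":-0.024,"dy":0.004,"dz":-0.054,"spin":0},{"gripper":1,"dx":-0.026,"dy":0.004,"dz":-0.060,"spin":0}]'
python3 - <<'E'
from rig import env
from h import *
s=env.snapshot("wrist");cv2.imwrite("pics/w6.png",s["img"])
P=pts(s,cv2.erode(box(red(s["img"]),280,150,360,234).astype(np.uint8),np.ones((3,3)))>0)
print(len(P),np.median(P,0).round(4),env.get_obs()["wrist_force"].round(1),env.get_obs()["position"])
E
```

```text
time: 6.5
position: [0.5119, -0.2314, 0.1149]
tool_rot: [-3.129, 0.28, 0.001]
wrist_force: [3.4, 2.4, 4.4]
opening: -0.0
424 [ 0.526  -0.2335  0.1471] [3.3 1.6 3.1] [ 0.51143996 -0.23138737  0.11414073]
```

```bash
python3 -m crank '[{"gripper":1,"dx":-0.001,"dy":0,"dz":-0.007,"spin":0},{"gripper":1,"dx":-0.003,"dy":0.0,"dz":-0.014,"spin":0},{"gripper":1,"dx":-0.005,"dy":0.001,"dz":-0.021,"spin":0},{"gripper":1,"dx":-0.007,"dy":0.001,"dz":-0.028,"spin":0},{"gripper":1,"dx":-0.008,"dy":0.001,"dz":-0.034,"spin":0},{"gripper":1,"dx":-0.008,"dy":0.001,"dz":-0.039,"spin":0},{"gripper":1,"dx":-0.009,"dy":0.001,"dz":-0.042,"spin":0},{"gripper":1,"dx":-0.009,"dy":0.001,"dz":-0.043,"spin":0}]'
python3 - <<'E'
from rig import env
from h import *
s=env.snapshot("wrist");t=env.snapshot("scene")
P=pts(s,cv2.erode(box(red(s["img"]),280,150,360,234).astype(np.uint8),np.ones((3,3)))>0)
print(len(P),np.median(P,0).round(4),env.get_obs()["wrist_force"].round(1),env.get_obs()["position"])
cv2.imwrite("pics/w7c.png",cv2.resize(np.hstack([s["img"][100:300,220:420],t["img"][90:290,280:480]]),None,fx=2,fy=2))
E
```

```text
time: 7.55
position: [0.503, -0.2306, 0.0723]
tool_rot: [-3.129, 0.28, 0.0]
wrist_force: [1.3, 2.8, 7.5]
opening: -0.001
446 [ 0.5191 -0.2319  0.1084] [2.9 1.9 5. ] [ 0.50297767 -0.23059463  0.07223149]
```

View pics/w7c.png

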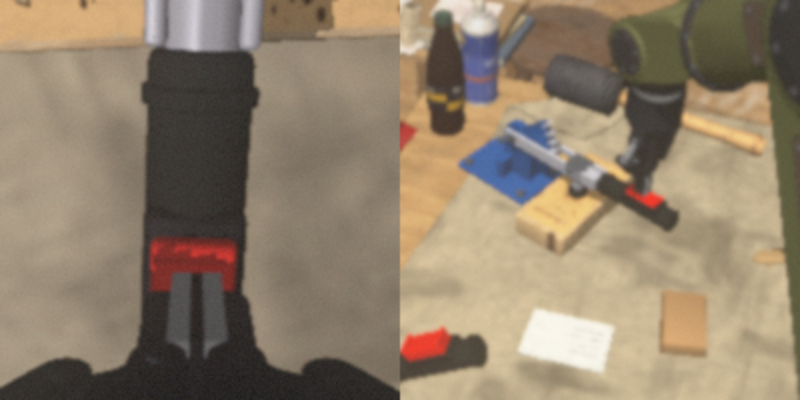

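The lever is nearly level and the foot is at the block. I'll ease down the last millimetres to the stop.

```bash
python3 -m crank '[{"gripper":1,"dx":0,"dy":0,"dz":-0.001,"spin":0},{"gripper":1,"dx":0,"dy":0,"dz":-0.002,"spin":0},{"gripper":1,"dx":0,"dy":0,"dz":-0.003,"spin":0},{"gripper":1,"dx":0,"dy":0,"dz":-0.0035,"spin":0},{"gripper":1,"dx":0,"dy":0,"dz":-0.004,"spin":0},{"gripper":1,"dx":0,"dy":0,"dz":-0.004,"spin":0},{"gripper":1,"dx":0,"dy":0,"dz":-0.004,"spin":0},{"gripper":1,"dx":0,"dy":0,"dz":-0.004,"spin":0}]'
```

```text
time: 8.65
position: [0.5029, -0.2306, 0.0695]
tool_rot: [-3.129, 0.28, 0.0]
wrist_force: [-6.3, 6.5, 21.1]
opening: 0.001
```

```bash
python3 -m crank '[{"gripper":1,"dx":0,"dy":0,"dz":-0.0005,"spin":0},{"gripper":1,"dx":0,"dy":0,"dz":-0.001,"spin":0},{"gripper":1,"dx":0,"dy":0,"dz":-0.001,"spin":0},{"gripper":1,"dx":0,"dy":0,"dz":-0.001,"spin":0},{"gripper":1,"dx":0,"dy":0,"dz":-0.001,"spin":0},{"gripper":1,"dx":0,"dy":0,"dz":-0.001,"spin":0},{"gripper":1,"dx":0,"dy":0,"dz":-0.001,"spin":0},{"gripper":1,"dx":0,"dy":0,"dz":-0.001,"spin":0}]'
```

```text
time: 9.65
position: [0.503, -0.2306, 0.0693]
tool_rot: [3.129, -0.279, 0.0]
wrist_force: [-10.3, 7.1, 30.6]
opening: 0.005
```

It moved 0.2 mm for 10 N more, so that is the hard stop. I'll let go by lifting straight up, then move back clear.

```bash
python3 -m crank '[{"gripper":1,"dx":0,"dy":0,"dz":0.004,"spin":0},{"gripper":1,"dx":0,"dy":0,"dz":0.012,"spin":0},{"gripper":1,"dx":0,"dy":0,"dz":0.03,"spin":0},{"gripper":1,"dx":0,"dy":0,"dz":0.07,"spin":0},{"gripper":1,"dx":0,"dy":0,"dz":0.12,"spin":0},{"gripper":1,"dx":-0.03,"dy":0,"dz":0.16,"spin":0},{"gripper":1,"dx":-0.08,"dy":0,"dz":0.18,"spin":0},{"gripper":1,"dx":-0.08,"dy":0,"dz":0.18,"spin":0}]'
python3 - <<'E'
from rig import env
from h import *
s=env.snapshot("wrist");t=env.snapshot("scene");p=env.snapshot("top")
m=box(red(s["img"]),220,0,420,230);P=pts(s,cv2.erode(m.astype(np.uint8),np.ones((3,3)))>0)
k=abs(P[:,2]-np.median(P[:,2]))<.02;A=np.c_[P[:,:2],np.ones(len(P))];c=np.linalg.lstsq(A[k],P[k,2],rcond=None)[0]
print(len(P),np.median(P,0).round(4),"slope",np.degrees(np.arctan(np.hypot(c[0],c[1]))).round(1),env.get_obs()["wrist_force"].round(1))
h=cv2.cvtColor(p["img"],cv2.COLOR_BGR2HSV)
for f in(dict(np.load("top0.npz")),p):
    m=box(red(f["img"]),200,205,240,260);print("spare red",np.median(pts(f,m),0).round(4))
cv2.imwrite("pics/w8.png",np.vstack([np.hstack([s["img"][0:300,170:470],p["img"][100:400,180:480]]),np.hstack([t["img"][90:290,180:480],np.zeros((200,300,3),np.uint8)])]))
E
```

```text
time: 10.65
position: [0.4216, -0.2311, 0.2501]
tool_rot: [3.127, -0.282, 0.005]
wrist_force: [0.2, -0.9, -1.6]
opening: 0.0
929 [ 0.4984 -0.2277  0.1116] slope 0.8 [ 0.2 -0.3 -0.3]
spare red [0.5416 0.2304 0.2438]
spare red [0.5417 0.2303 0.2431]
```

View pics/w8.png

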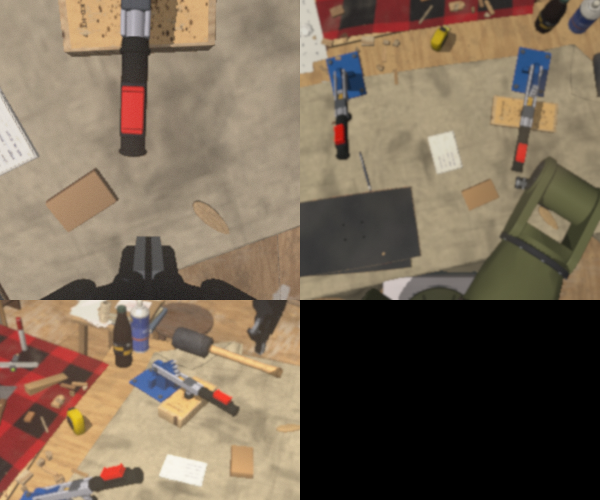

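The lever is level (slope 0.8°, button at z 0.112, popped back out), the block is in place, the spare is still up, and the arm is clear. Handing in.

```bash
python3 -c "
from rig import env
print(env.hand_in())"
```

```text
the job is handed in; nothing more can be done
None
```

The right-hand hold-down, the one with the block under it, is fully down and latched. I pressed its button with the shut fingers, swung the lever down to its hard stop and let go. The job was handed in about 11 s after the start.

**Last checks, after letting go:**
- **Lever:** it stayed level, with a slope of about 0.8°. The button was back out at z ≈ 0.112 m; 0.113 m is expected when fully down.
- **Block:** by eye in the top view it had not moved. I did not measure it again.
- **Spare lever:** still up; its button moved less than 1 mm.
- **Robot:** touching nothing, with the wrist force near zero. The highest reading I took was about 33 N, at the stop.

**What disagreed:** the real fingertips sat about 36 mm above the reported tool point. My first press therefore stopped short of the button without touching it. I corrected this from the wrist camera's depth image and then went down until the force showed contact.

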